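# Tip a specimen jar up onto its drying peg

### The arm

A 7-joint arm with a two-finger parallel gripper is mounted at the origin on the work surface. World frame = base frame: x ahead of the robot, y to its left, z up, the work surface at z = 0. Lengths are in m, angles in rad, forces in N, time in s.
With the tool pointing down it reaches from about 0.35 to 0.9 m from the base axis. Payload 8.1 kg.
Tool frame: the origin (TCP) lies midway between the tips of the shut fingers; the grasp point (between the pads) lies arm.grasp_offset behind it (arm.grasp_offset is the distance from the TCP to the grasp point, in m); z points along the fingers, y is the line along which they close (so a half turn about z gives the same grasp; the last joint's range is limited). The gripper opens to 92 mm and grips with 3 to 60 N. Pads are 19 mm wide; open, the fingers measure 130 mm over their backs; the gripper's body (75 mm by 190 mm) begins 47 mm behind the grasp point.
Start: joints at [-1.413, 0.434, 0.025, 1.573, -0.012, 1.134, -0.075], TCP at [0.161, 0.604, 0.227] pointing down, gripper open.
Joint ranges: [-2.62, 2.62], [-0.44, 2.09], [-1.27, 1.32], [0.08, 2.57], [-1.32, 4.46], [0.12, 2], [-2.74, 2.74]. Speed limits (rad/s): [2.22, 2.22, 3.01, 3.01, 3.14, 3.14, 3.14].

### API

Orientations are given as a rotation vector (axis times angle).
In Python, from cell import observe, imaging, arm gives the robot as it stands.
- The arm moves only by the tool apply_moves, never from a script. Its argument "commands" is a list of rows, each a list of 5 numbers: the opening in per cent of the stroke, from 0 (shut) to 100 (fully open), then the shift along the world's x, y, z in units of 0.06 m (1.0 is 0.06 m), then the turn about the world's z in units of 0.5 rad (1.0 is 0.5 rad). A call has 1 to 12 rows; each row shifts and turns the commanded pose from where the row before left it; what a row does not reach is not made up. A row lasts 1/8 s, in which the tool goes at most 62.5 mm and 10.7 degrees, less where a joint would pass 70% of its speed; a pose out of reach is approached as far as the arm can. A call with a number of a shift or a turn outside -1 to 1 is refused whole. A call with a gripper value outside its range is refused whole. The fingers move at their own pace and stop on an object; "newtons" is the grip in N (left out, the last holds). Time passes only in rows, so rows that do not move let the fingers close. It gives the time, the measured TCP pose, the force, the opening and the grip force at its end, in the units of the state.
- observe(): the state, without advancing time (a new reading comes with each control period).
- imaging.get_image(name): name is "scene" or "top"; returns (picture, depth): 420x560x3 uint8, red, green, blue; 420x560 float32, m along the optical axis (not along the pixel's ray), 0 where there is no reading.
- imaging.camera_params(name): a dict with "camera_matrix" (3x3 intrinsics, pixels), "dist" ([k1, k2, p1, p2, k3] as OpenCV has them; the pictures are not rectified), "origin" and "rotation" of the camera in the world. Camera axes: x right, y up, looking along -z (the intrinsics and any distortion apply to the point x, -y, -z); pixel columns grow to the right and rows downward; lengths in m; the calibration is good to about 2 mm. A picture is of the moment at which its call begins. camera_params takes no time and is no camera call.
- arm.sign_off(): hands the job in; it is judged then, once.
The state is a dict: "clock": time; "joints": joint angles; "dq": joint speeds; "joint_efforts": joint torques, N m; "position": TCP position; "ee_rot": TCP orientation; "force": force on the tool from outside, world axes, zero at the start; "ft_torque": the same for the moment, N m; "width": opening from 0.0 (shut) to 1.0 (fully open); "gripper_force": force on a finger pad.
Only numpy, scipy, OpenCV 4.12 (cv2) and the standard library are available. Lean on these libraries where they do the work, as an engineer would, in place of code of your own. Each camera call takes 0.05 s, during which the arm holds its last target. There are 200 camera calls.

### The job

The washed specimen jar lies on its side in the trough of the tip-up drying stand, and the slide box left across the rails keeps it from the peg. First set the slide box down flat on the cork mat; then push the jar along the trough until it is fully home over the peg, its rim against the peg plate; then gently swing the stand's lever all the way over and down, so that the jar ends upside down on the upright peg. Leave the petri dishes, dropper bottle and brush where they are.

Things in the scene. Friction and masses are not known exactly. Their poses are not given: they have to be found in the camera images.
- stand: Fixed white drying stand. x runs along its trough to the peg plate (roughly the robot's left), y roughly towards the robot; origin on the bench under the plate's hinge. Trough floor 20 mm high, 80 wide, x -305 to 0. Rails: inner faces y = +-34, 6 thick, tops 45 mm high, x -305 to -30. Hinge along y at x 0, z 20 mm. Beyond it (x 0 to 85) the base is 10 mm high and takes the tipped plate.
- peg_arm (a joint): Hinge (rad) of steel plate, peg and lever. 0 (start): plate vertical, face (80 wide, 70 high) at stand x 0; peg level along -x, axis 50 mm above bench, 36 mm thick, 65 long, last 13 tapered. 1.571 (stop): plate flat beyond the hinge, face 20 mm above bench, peg upright. Stiff (0.2 N m; up to 5 N at the grip with the jar on), stays where left.
- lever_grip (a point): Middle of the lever's grey grip, a bar 16 mm thick, 52 long, along stand y; at stand y 121 mm (robot's side), 110 mm from the hinge line. Joint 0: stand x 4, 130 mm above bench; it swings to stand +x and down, at 1.571: x 110, 16 mm above bench. Push it from its -x side, finally from above. Below the grip is free space; the lever's rod rises at y 85.
- peg_foot (a point): Where the peg's axis meets the plate's face (30 mm from the hinge line); it moves with the plate. With the peg upright it lies 20 mm above the bench.
- jar: White plastic jar, a plain round cylinder closed at one end: 110 mm long, 60 mm outside, 52 mm inside, bottom 5 mm thick, about 0.18 kg. Origin in the middle of its length on its axis; its x axis points from the closed end to the mouth, which faces the peg. Lies loose in the trough, axis 50 mm above the bench. When home on the peg plate at joint 0 its closed end is at stand x = -110 mm.
- jar_mouth (a point): Centre of the jar's open mouth, at the rim's plane.
- jar_bottom (a point): Centre of the outside of the jar's closed end.
- slide_box: Grey plastic microscope-slide box, 36 (x) x 110 (y) x 35 mm (z), about 0.12 kg; origin at the centre of its underside. Lies flat across both rails (underside 45 mm above the bench) between the peg's nose and the jar's mouth, with at least 25 mm free on either side.
- mat: Fixed cork mat on the bench beside the trough, on the robot's side, 150 (x) x 140 (y) x 3 mm; origin at the centre of its underside.
- petri_a: Bystander: clear petri dish, 90 mm wide, 16 mm high, beyond the plate end of the stand. Origin at its underside.
- petri_b: Bystander: another such petri dish, to the robot's right.
- dropper: Bystander: amber dropper bottle, 40 mm wide, 90 mm high, close beside the stand on the side away from the robot.
- brush: Bystander: brush, 200 mm long, lying at the right.
There are look-alikes about, which are no part of the job. Leave any green or purple look-alike of the jar alone.

How it is judged:
By the outcome, as a careful person would: the job done as asked, in the order asked, and still so for the second after the job is handed in, with the robot touching nothing.
It also fails if it takes over 69 s, if anything falls off the work surface, if the arm or the gripper's body presses on something with over 40 N, if the wrist force passes 120 N, or if a joint passes its speed limit or range.

## Working session

There is one attempt and no reset: what is moved stays moved. The work goes in short steps, Python scripts to look and compute and a tool call to move; the robot and the scene stay as the last step left them, time stands still between calls to the robot, and variables do not carry over. Pictures are saved under pics/ and viewed, at most 10 in all, crops included, and the job is handed in when it is done.

Besides the shell and the picture viewer there is one more tool, called after "Emit:" in YAML: its name, and indented under it one key for each argument. apply_moves: Moves the arm, as the interface text tells. Its arguments: {"type":"object","properties":{"commands":{"type":"array"},"newtons":{"type":"number"}},"required":["commands"]}

```bash
mkdir -p pics; cat > h.py <<'E'
import numpy as np, cv2
from cell import observe, imaging, arm
def shot(n):
    im,d=imaging.get_image(n); p=imaging.camera_params(n); return im,d,p
def cloud(d,p):
    K=np.array(p["camera_matrix"],float);h,w=d.shape
    u,v=np.meshgrid(np.arange(w),np.arange(h))
    pts=np.stack([u,v],-1).reshape(-1,1,2).astype(np.float64)
    n=cv2.undistortPoints(pts,K,np.array(p["dist"],float)).reshape(h,w,2)
    c=np.stack([n[...,0]*d,-n[...,1]*d,-d],-1)
    W=c@np.array(p["rotation"]).T+np.array(p["origin"]); W[d<=0]=np.nan
    return W
E
python3 - <<'E'
from h import *
print(observe()); print(arm.grasp_offset)
for n in("top","scene"):
    im,d,p=shot(n); np.savez(f"{n}0.npz",im=im,W=cloud(d,p)); print(n,p)
    cv2.imwrite(f"pics/{n}0.png",im[...,::-1])
E
```

```text
{'clock': 0.0, 'joints': array([-1.41260281,  0.43523619,  0.02497272,  1.5741231 , -0.01160034,
        1.13403408, -0.07510446]), 'dq': array([-0.00047448,  0.00030317,  0.00063158,  0.00015442, -0.00058465,
       -0.00080994,  0.00052376]), 'joint_efforts': array([ 1.67068833e-04, -6.67840648e+01,  9.85529758e-01, -3.14462328e+01,
       -6.03647414e-02,  4.28005157e-02,  1.84275282e-04]), 'position': array([0.16107261, 0.60332789, 0.22592673]), 'ee_rot': array([-4.08600726e-01, -3.11483946e+00,  2.59861728e-03]), 'force': array([ 0.39091831, -0.33609337,  0.39345279]), 'ft_torque': array([ 0.01132069, -0.0337233 , -0.02747091]), 'gripper_force': 0.0, 'width': 1.004394770262858}
0.0188Traceback (most recent call last):
  File "<stdin>", line 4, in <module>
  File "h.py", line 11, in cloud
    W=c@np.array(p["rotation"]).T+np.array(p["origin"]); W[d<=0]=np.nan
      ~~~~~~~~~~~~~~~~~~~~~~~~~~~^~~~~~~~~~~~~~~~~~~~~~
ValueError: operands could not be broadcast together with shapes (420,560) (3,)
```

```bash
sed -i 's|W=c@np.array(p\["rotation"\]).T|R=np.array(p["rotation"],float); R=cv2.Rodrigues(R)[0] if R.size==3 else R\n    W=c@R.T|' h.py
python3 - <<'E'
from h import *
for n in("top","scene"):
    im,d,p=shot(n); print(n,p); np.savez(f"{n}0.npz",im=im,W=cloud(d,p)); 
    cv2.imwrite(f"pics/{n}0.png",im[...,::-1])
E
```

```text
top {'camera_matrix': array([[526.26981191,   0.        , 280.87725523],
       [  0.        , 526.26981191, 200.38914195],
       [  0.        ,   0.        ,   1.        ]]), 'dist': array([-0.19542242,  0.        ,  0.        ,  0.        ,  0.        ]), 'origin': array([0.46974832, 0.00857951, 1.47474937]), 'rotation': array([ 0.09581845, -0.10178529, -1.55959913])}
scene {'camera_matrix': array([[464.79867999,   0.        , 284.31879395],
       [  0.        , 464.79867999, 206.15209427],
       [  0.        ,   0.        ,   1.        ]]), 'dist': array([-0.08042694,  0.        ,  0.        ,  0.        ,  0.        ]), 'origin': array([ 1.42536891, -0.29963262,  0.74396852]), 'rotation': array([0.80870946, 0.56200392, 1.15744464])}
```

View pics/top0.png

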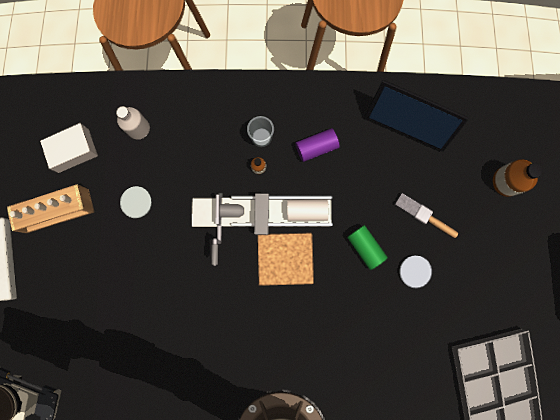

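View pics/scene0.png

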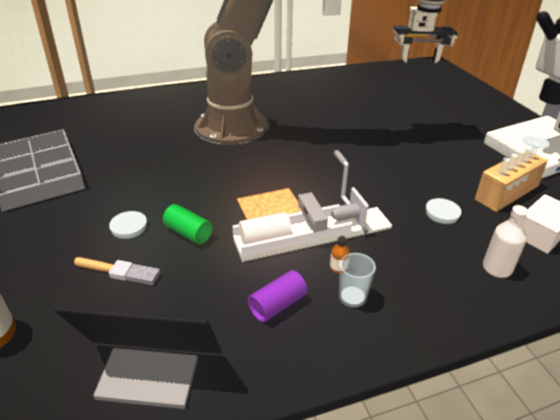

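Top view: the candidates for the jar are white in the trough (308,210), green (367,247) and purple (318,145). The white one in the trough is the one described. The slide box is grey at (261,213), the peg at (231,211), the lever grip at (215,252) and the mat at (286,259). Next I take a close crop and measure.

```bash
python3 - <<'E'
from h import *
z=np.load("top0.npz");im,W=z["im"],z["W"]
cv2.imwrite("pics/crop0.png",cv2.resize(im[170:300,180:345],None,fx=4.5,fy=4.5,interpolation=cv2.INTER_CUBIC)[...,::-1])
reg=np.zeros(im.shape[:2],bool);reg[180:295,180:345]=True
def fit(m,name):
    c=W[m]; r=cv2.minAreaRect(c[:,:2].astype(np.float32)); print(name,len(c),r,'zmed',np.median(c[:,2]),'mean',c.mean(0)); return r
hsv=cv2.cvtColor(im,cv2.COLOR_RGB2HSV)
Z=W[...,2]
fit(reg&(hsv[...,1]>90)&(hsv[...,2]>90)&(Z<.02),"mat")
sub=reg.copy();sub[:,:250]=0;sub[:,274:]=0
fit(sub&(Z>.072)&(Z<.09),"box")
sub=reg.copy();sub[:,:250]=0;sub[:235]&=True
fit(sub&(Z>.035)&(Z<.052),"rails")
sub=reg.copy();sub[:,:272]=0
fit(sub&(Z>.06)&(Z<.09),"jar top")
fit(reg&(Z>.1),"lever")
sub=reg.copy();sub[:,225:]=0
fit(sub&(Z>.004)&(Z<.018),"base end")
# ascii z rows
for v in range(186,234,3): print(v,' '.join(f"{1000*Z[v,u]:3.0f}" for u in range(186,340,5)))
E
```

```text
mat 2774 ((0.49234190583229065, -0.00953347235918045), (0.14299526810646057, 0.15301507711410522), 1.955772042274475) zmed 0.0028857905847120557 mean [ 0.49194623 -0.00965773  0.00294796]
box 559 ((0.6105121970176697, 0.056546617299318314), (0.037602148950099945, 0.11007767915725708), 88.31396484375) zmed 0.08036880397386481 mean [0.60912722 0.05697739 0.08019025]
rails 283 ((0.6220491528511047, -0.02257455140352249), (0.07813058793544769, 0.22215388715267181), 0.4990685284137726) zmed 0.04515248959918061 mean [ 0.62184193 -0.03818315  0.04517752]
jar top 830 ((0.6244632601737976, -0.06662774085998535), (0.05741387978196144, 0.10855256766080856), 0.8555495142936707) zmed 0.07545099802110522 mean [ 0.62280132 -0.06581698  0.07443674]
lever 146 ((0.5067574977874756, 0.1720118522644043), (0.06370531022548676, 0.014298624359071255), 1.2427750825881958) zmed 0.1361936902136046 mean [0.50536749 0.17170663 0.1356955 ]
base end 1126 ((0.5522539019584656, 0.2239505797624588), (0.3217407763004303, 0.1267472505569458), 1.428727149963379) zmed 0.007900697560485836 mean [0.58736686 0.22370948 0.0
[... 1356 characters left out ...]
  80  16  20  22  14  72  71  74  74  68  75  70  70   1   6
219  -2  -6  12  10  16  12  94  31  16  23  21  21  21  17  78  77  80  20  23  22  23  66  61  70  64  65  64  62  61   4  -1
222   0  -1  14   8   5  15  94  38  24  21  19  18  29  24  83  85  80  21  14  21  19  21  21  19  16  23  22  24  20   0   2
225  -1  -2  13   6  11  10   9  32  19  43  46  52  44  43  84  82  81  47  43  43  41  49  42  41  46  46  44  42  48  45  -0
228   1  -0  -2   3  -3   2   4  34  -2   4  -2   5  -5   2  82  80  82   2  -1   3  -5  -1  -4   5  -0  -8  -1  -3   1   2  -0
231  -2  -3  -1   2   2   1   1  35   3   3   3  -1  -1  -2  80  88  83  -2  -7   0  -5  -2  -1   3   0  -1  -6  -4   2  -4  -1
```

View pics/crop0.png

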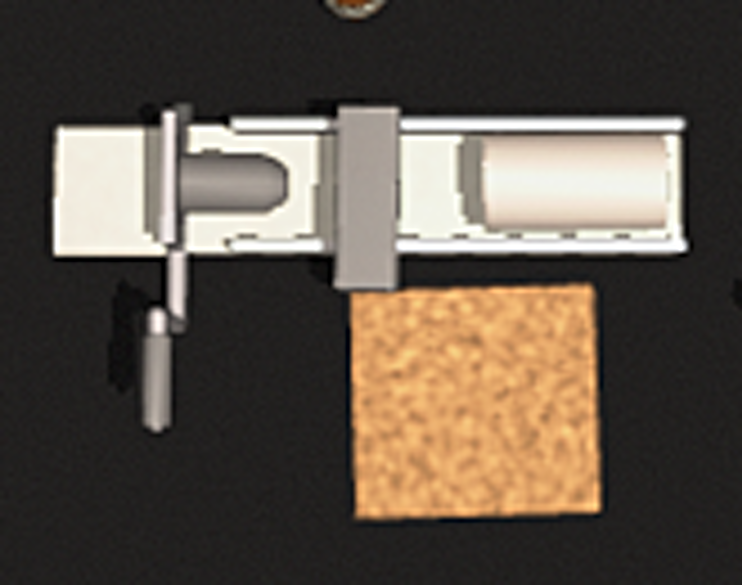

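The crop confirms it: the white jar lies in the trough with its mouth towards the grey peg, and the slide box is across the rails. I move above the box.

Emit:
apply_moves:
  commands:
    - [58,0.62,-0.76,0,0.15]
    - [58,0.62,-0.76,0,0.15]
    - [58,0.62,-0.76,0,0.16]
    - [58,0.62,-0.76,0,0]
    - [58,0.62,-0.76,0,0]
    - [58,0.62,-0.76,0,0]
    - [58,0.62,-0.76,0,0]
    - [58,0.62,-0.76,0,0]
    - [58,0.62,-0.76,0,0]
    - [58,0.62,-0.76,0,0]
    - [58,0.62,-0.76,0,0]
    - [58,0.62,-0.76,0,0]

```text
clock: 1.65
position: [0.6085, 0.0552, 0.2266]
ee_rot: [-0.048, -3.141, -0.0]
force: [1.4, 0.9, 0.4]
width: 0.577
gripper_force: 0.0
```

Emit:
apply_moves:
  commands:
    - [58,0,0,0,0]
    - [58,0,0,0,0]

```text
clock: 1.9
position: [0.6071, 0.0572, 0.2262]
ee_rot: [-0.049, -3.14, -0.001]
force: [0.7, 0.6, 0.1]
width: 0.582
gripper_force: 0.0
```

Emit:
apply_moves:
  commands:
    - [58,0,0,-0.8,0]
    - [58,0,0,-0.8,0]
    - [58,0,0,-0.7,0]
    - [58,0,0,-0.4,0]
    - [58,0,0,-0.25,0]
    - [58,0,0,0,0]
    - [0,0,0,0,0]
    - [0,0,0,0,0]
    - [0,0,0,0,0]
    - [0,0,0,0,0]
    - [0,0,0,0,0]
  newtons: 15

```text
clock: 3.28
position: [0.6083, 0.0568, 0.0508]
ee_rot: [0.049, 3.14, 0.001]
force: [-1.3, 1.3, 6.5]
width: 0.392
gripper_force: 14.9
```

Emit:
apply_moves:
  commands:
    - [0,0,0,0.5,0]
    - [0,0,0,0.5,0]
    - [0,0,0,0.4,0]
    - [0,-0.4,-0.26,0,0]
    - [0,-0.55,-0.34,0,0]
    - [0,-0.55,-0.34,0,0]
    - [0,-0.54,-0.34,0,0]
    - [0,0,0,-0.5,0]
    - [0,0,0,-0.5,0]
    - [0,0,0,-0.5,0]
    - [0,0,0,0,0]
    - [0,0,0,0,0]

```text
clock: 4.78
position: [0.4857, -0.0202, 0.0446]
ee_rot: [0.049, 3.14, 0.0]
force: [-0.4, -0.6, -0.4]
width: 0.394
gripper_force: 14.9
```

Emit:
apply_moves:
  commands:
    - [0,0,0,-0.3,0]
    - [0,0,0,-0.2,0]
    - [0,0,0,-0.08,0]
    - [0,0,0,0,0]

```text
clock: 5.28
position: [0.4854, -0.0202, 0.0092]
ee_rot: [0.049, 3.141, 0.0]
force: [-0.0, 0.2, -0.7]
width: 0.391
gripper_force: 14.9
```

Emit:
apply_moves:
  commands:
    - [0,0,0,-0.03,0]
    - [0,0,0,0,0]

```text
clock: 5.52
position: [0.4857, -0.0201, 0.0082]
ee_rot: [0.048, 3.14, 0.0]
force: [-1.3, -0.3, 10.4]
width: 0.39
gripper_force: 15.0
```

Emit:
apply_moves:
  commands:
    - [58,0,0,0,0]
    - [58,0,0,0,0]
    - [58,0,0,0.4,0]
    - [58,0,0,0.8,0]
    - [0,0,0,0.9,0]
    - [0,0,0,0.8,0]
    - [0,0.4,-0.45,0,0]
    - [0,0.65,-0.7,0,0]
    - [0,0.65,-0.7,0,0]
    - [0,0.6,-0.65,0,0]
    - [0,0,0,0,0]

```text
clock: 6.9
position: [0.6243, -0.1744, 0.1804]
ee_rot: [0.055, 3.141, -0.004]
force: [-0.1, 0.2, 0.0]
width: 0.006
gripper_force: 0.0
```

```bash
python3 - <<'E'
from h import *
s=observe();print(s['position'],s['width'])
W=[];ims=[]
im,d,p=shot("top");W=cloud(d,p);Z=W[...,2]
np.savez("top1.npz",im=im,W=W)
cv2.imwrite("pics/crop1.png",cv2.resize(im[170:300,180:345],None,fx=4.5,fy=4.5,interpolation=cv2.INTER_CUBIC)[...,::-1])
def rect(m,n): r=cv2.minAreaRect(W[m][:,:2].astype(np.float32)); print(n,m.sum(),r,np.median(W[m][:,2]))
X,Y=W[...,0],W[...,1]
# stand axis: rails points, line fit
R=(Z>.035)&(Z<.055)&(Y>-.13)&(Y<.12)
a=[]
for lo,hi in((.575,.60),(.645,.68)):
    m=R&(X>lo)&(X<hi); q=np.polyfit(Y[m],X[m],1); print("rail x=",q,m.sum()); a.append(q)
print("axis x at y=-.1,.0,.17",[np.polyval(np.mean(a,0),t) for t in(-.1,0,.17)])
rect((Z>.028)&(Z<.05)&(X>.42)&(X<.56)&(Y<.05)&(Y>-.09),"box on mat")
m=(Z>.06)&(Z<.09)&(X>.59)&(X<.66)&(Y>-.13)&(Y<.03); rect(m,"jar")
m=(Z>.05)&(Z<.1)&(Y>.15)&(Y<.2)&(X>.58)&(X<.68); print("plate y",np.percentile(Y[m],[2,50,98]))
m=(Z>.1)&(Y>.14)&(Y<.2)&(X>.45)&(X<.6); rect(m,"lever")
m=(Z>.045)&(Z<.08)&(X>.6)&(X<.65)&(Y>.07)&(Y<.16); rect(m,"peg")
E
```

```text
[ 0.62434103 -0.17440698  0.18040259] 0.00602119806736028
rail x= [-0.01558179  0.58538241] 198
rail x= [-0.00754164  0.65872617] 161
axis x at y=-.1,.0,.17 [np.float64(0.6232104620085065), np.float64(0.6220542906277975), np.float64(0.6200887992805922)]
box on mat 541 ((0.4886423349380493, -0.021030476316809654), (0.10904154926538467, 0.03564535826444626), 0.43986549973487854) 0.03787044243124216
jar 672 ((0.6242268085479736, -0.0661657303571701), (0.05740318447351456, 0.10802989453077316), 1.64280366897583) 0.07447829750432011
plate y [0.15196339 0.16890025 0.17677399]
lever 147 ((0.5068333148956299, 0.1721651405096054), (0.06394664943218231, 0.013546199537813663), 1.8218172788619995) 0.13566551257327109
peg 264 ((0.6209337711334229, 0.13292096555233002), (0.053850166499614716, 0.03619542345404625), 89.33255767822266) 0.06352768874303794
```

View pics/crop1.png

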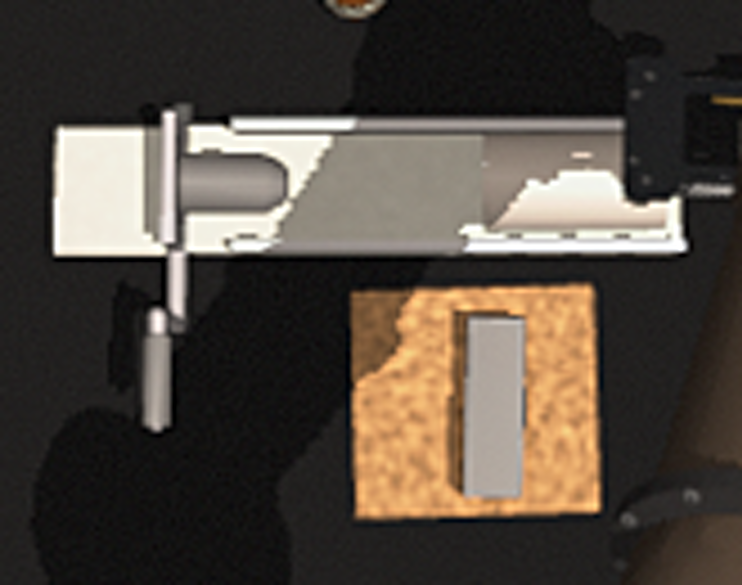

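The box lies flat in the middle of the mat, crop (495,405). The trough is clear from jar to peg. Now I descend behind the jar.

Emit:
apply_moves:
  commands:
    - [0,0,0,-0.8,0]
    - [0,0,0,-0.8,0]
    - [0,0,0,-0.6,0]
    - [0,0,0,-0.25,0]
    - [0,0,0,0,0]
    - [0,0,0.3,0,0]
    - [0,0,0.2,0,0]
    - [0,0,0.15,0,0]
    - [0,0,0.15,0,0]
    - [0,0,0.15,0,0]
    - [0,0,0.15,0,0]
    - [0,0,0,0,0]

```text
clock: 8.45
position: [0.6231, -0.1025, 0.0339]
ee_rot: [-0.046, -3.141, -0.002]
force: [-0.8, -0.2, 0.6]
width: 0.004
gripper_force: 0.0
```

Emit:
apply_moves:
  commands:
    - [0,0,0.15,0,0]
    - [0,0,0.2,0,0]
    - [0,-0.01,0.2,0,0]
    - [0,0,0.2,0,0]
    - [0,0,0.2,0,0]
    - [0,0,0.2,0,0]
    - [0,-0.01,0.2,0,0]
    - [0,0,0.2,0,0]
    - [0,0,0.15,0,0]
    - [0,0,0,0,0]

```text
clock: 9.7
position: [0.6221, -0.0009, 0.0342]
ee_rot: [0.046, 3.141, 0.001]
force: [0.6, 0.0, 0.0]
width: 0.008
gripper_force: 0.0
```

Emit:
apply_moves:
  commands:
    - [0,0,0.12,0,0]
    - [0,0,0.12,0,0]
    - [0,0,0.12,0,0]
    - [0,0,0.12,0,0]
    - [0,0,0.06,0,0]
    - [0,0,0,0,0]

```text
clock: 10.45
position: [0.622, 0.031, 0.0341]
ee_rot: [-0.047, -3.141, -0.001]
force: [-0.4, 0.1, 0.0]
width: 0.006
gripper_force: 0.0
```

Emit:
apply_moves:
  commands:
    - [0,0,0.04,0,0]
    - [0,0,0.04,0,0]
    - [0,0,0,0,0]

```text
clock: 10.82
position: [0.6219, 0.0353, 0.0341]
ee_rot: [-0.048, -3.141, -0.0]
force: [-0.3, -0.7, 0.5]
width: 0.003
gripper_force: 0.2
```

Emit:
apply_moves:
  commands:
    - [0,0,0.04,0,0]
    - [0,0,0.03,0,0]
    - [0,0,0,0,0]

```text
clock: 11.2
position: [0.6219, 0.0397, 0.0341]
ee_rot: [-0.048, -3.141, -0.0]
force: [0.2, -0.5, 0.3]
width: 0.001
gripper_force: 0.1
```

Emit:
apply_moves:
  commands:
    - [0,0,0.03,0,0]
    - [0,0,0,0,0]

```text
clock: 11.45
position: [0.6221, 0.041, 0.0341]
ee_rot: [0.049, 3.141, -0.0]
force: [-0.6, -1.6, -0.4]
width: 0.005
gripper_force: 0.9
```

Emit:
apply_moves:
  commands:
    - [0,0,0.03,0,0]
    - [0,0,0,0,0]

```text
clock: 11.7
position: [0.6224, 0.0413, 0.0343]
ee_rot: [0.051, 3.14, -0.002]
force: [1.0, -4.9, 0.3]
width: 0.003
gripper_force: 2.8
```

```bash
python3 - <<'E'
from h import *
s=observe();print(s['position'],s['force'],s['gripper_force'])
im,d,p=shot("scene")
cv2.imwrite("pics/s1.png",cv2.resize(im[140:280,200:420],None,fx=3.5,fy=3.5,interpolation=cv2.INTER_CUBIC)[...,::-1])
E
```

```text
[0.62238225 0.04125145 0.0343316 ] [ 1.02150256 -4.87249983  0.27029921] 2.842574268579483
```

View pics/s1.png

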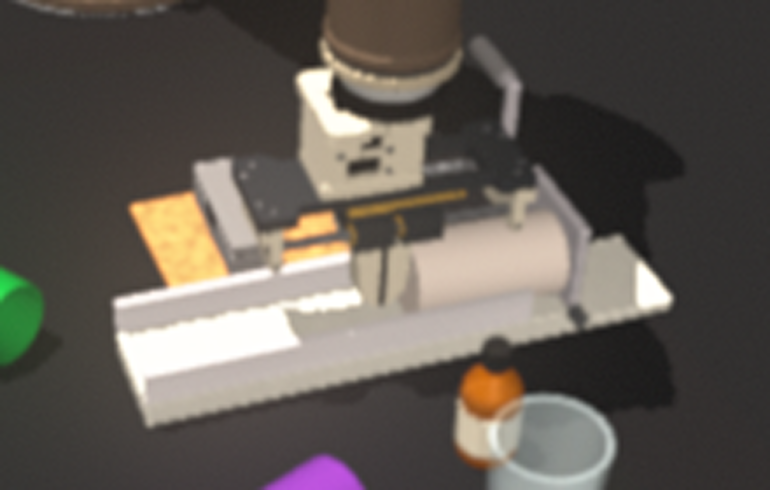

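The jar's closed end is home: the stop came at 5 N at the predicted place, and the rim sits at the plate, crop (570,260). I back off, rise and go beside the lever grip.

Emit:
apply_moves:
  commands:
    - [0,0,-0.2,0,0]
    - [0,0,-0.2,0,0]
    - [0,0,0,0.8,0]
    - [0,0,0,0.9,0]
    - [0,0,0,0.9,0]
    - [0,-0.6,0.4,0,0]
    - [0,-0.7,0.6,0,0]
    - [0,-0.76,0.6,0,0]
    - [0,0,0,0,0]

```text
clock: 12.88
position: [0.4949, 0.1177, 0.1901]
ee_rot: [-0.04, -3.139, -0.003]
force: [1.0, -0.8, 0.6]
width: 0.004
gripper_force: 0.0
```

```bash
python3 - <<'E'
from h import *
s=observe();print(s['position'],s['force'])
im,d,p=shot("scene");W=cloud(d,p);X,Y,Z=np.moveaxis(W,-1,0)
m=(Z>.11)&(Z<.145)&(Y>.14)&(Y<.2)&(X>.46)&(X<.56); q=W[m]; print("lever",m.sum(),np.percentile(q,[2,50,98],axis=0))
m=(Z>.03)&(Z<.1)&(Y>-.05)&(Y<.155)&(X>.6)&(X<.66); print("jar y",np.percentile(Y[m],[1,99]))
im2,d,p=shot("top");W=cloud(d,p);X,Y,Z=np.moveaxis(W,-1,0)
m=(Z>.06)&(Z<.09)&(Y>-.05)&(Y<.165)&(X>.59)&(X<.66); print("jar y top",np.percentile(Y[m],[1,99]))
m=(Z>.085)&(Z<.1)&(Y>.14)&(Y<.19)&(X>.58)&(X<.67); print("plate top y",np.percentile(Y[m],[1,50,99]))
E
```

```text
[0.49492357 0.11772487 0.19008718] [ 0.95027702 -0.7631162   0.62553105]
lever 133 [[0.47779227 0.16639876 0.11133155]
 [0.51963838 0.17078607 0.13318011]
 [0.54449516 0.17969631 0.13824311]]
jar y [-0.01205176  0.15351445]
jar y top [0.06203767 0.16399518]
plate top y [0.16183299 0.17302102 0.17706727]
```

Emit:
apply_moves:
  commands:
    - [0,0,0,-0.6,0]
    - [0,0,0,-0.6,0]
    - [0,0,0,-0.3,0]
    - [0,0,0.2,0,0]
    - [0,0,0.15,0,0]
    - [0,0,0.1,0,0]
    - [0,0,0.1,0,0]
    - [0,0,0.1,-0.01,0]
    - [0,0,0.1,-0.02,0]
    - [0,0,0,0,0]

```text
clock: 14.22
position: [0.4984, 0.1605, 0.0983]
ee_rot: [0.048, 3.141, 0.0]
force: [-0.4, -0.8, -0.7]
width: 0.003
gripper_force: 0.0
```

Emit:
apply_moves:
  commands:
    - [0,0,0.08,-0.01,0]
    - [0,0,0.08,-0.02,0]
    - [0,0,0.08,-0.02,0]
    - [0,0,0.08,-0.02,0]
    - [0,0,0.08,-0.03,0]
    - [0,0,0.08,-0.03,0]
    - [0,0,0.08,-0.03,0]

```text
clock: 15.1
position: [0.4983, 0.1938, 0.0885]
ee_rot: [-0.048, -3.141, 0.0]
force: [-0.0, -1.7, 0.9]
width: 0.006
gripper_force: 1.4
```

```bash
python3 - <<'E'
from h import *
s=observe();print(s['position'],s['force'])
im,d,p=shot("scene")
cv2.imwrite("pics/s2.png",cv2.resize(im[110:280,200:420],None,fx=3.4,fy=3.4,interpolation=cv2.INTER_CUBIC)[...,::-1])
E
```

```text
[0.49826659 0.19381413 0.08851788] [-0.03364675 -1.70844151  0.90624213]
```

View pics/s2.png

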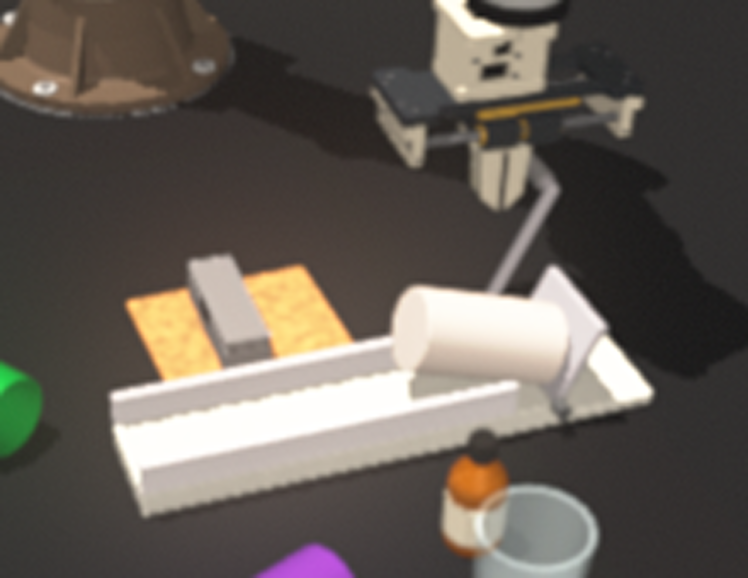

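The jar sits on the peg, tilted about 27°, and the fingers are pushing the grip from its −x side, crop (505,175). I carry on along the arc.

Emit:
apply_moves:
  commands:
    - [0,0,0.07,-0.05,0]
    - [0,0,0.07,-0.05,0]
    - [0,0,0.065,-0.045,0]
    - [0,0,0.065,-0.045,0]
    - [0,0,0.065,-0.045,0]
    - [0,0,0.065,-0.045,0]
    - [0,0,0.06,-0.06,0]
    - [0,0,0.06,-0.06,0]
    - [0,0,0.06,-0.06,0]
    - [0,0,0.05,-0.07,0]
    - [0,0,0.05,-0.07,0]
    - [0,0,0.05,-0.07,0]

```text
clock: 16.65
position: [0.4984, 0.2375, 0.0483]
ee_rot: [0.049, 3.141, 0.0]
force: [1.1, -1.7, 1.3]
width: 0.004
gripper_force: 0.9
```

Emit:
apply_moves:
  commands:
    - [0,0,-0.25,0,0]
    - [0,0,-0.3,0,0]
    - [0,0,0,0.6,0]
    - [0,0,0,0.6,0]
    - [0,0,0.5,0,0]
    - [0,0,0.6,0,0]
    - [0,0,0,0,0]
    - [0,0,0,-0.3,0]
    - [0,0,0,-0.2,0]
    - [0,0,0,-0.1,0]
    - [0,0,0,-0.1,0]
    - [0,0,0,0,0]

```text
clock: 18.15
position: [0.4985, 0.2701, 0.0784]
ee_rot: [0.048, 3.141, -0.0]
force: [0.5, -0.4, -0.5]
width: 0.005
gripper_force: 0.0
```

Emit:
apply_moves:
  commands:
    - [0,0,0,-0.08,0]
    - [0,0,0,-0.08,0]
    - [0,0,0,-0.08,0]
    - [0,0,0.02,-0.08,0]
    - [0,0,0.02,-0.08,0]
    - [0,0,0.02,-0.08,0]
    - [0,0,0.02,-0.08,0]
    - [0,0,0.02,-0.08,0]

```text
clock: 19.15
position: [0.4982, 0.276, 0.0397]
ee_rot: [-0.049, -3.141, 0.001]
force: [-0.6, -0.5, 1.4]
width: 0.003
gripper_force: 0.4
```

```bash
python3 - <<'E'
from h import *
s=observe();print(s['position'],s['force'])
im,d,p=shot("scene")
cv2.imwrite("pics/s3.png",cv2.resize(im[110:280,230:450],None,fx=3.4,fy=3.4,interpolation=cv2.INTER_CUBIC)[...,::-1])
E
```

```text
[0.49819926 0.27597208 0.03966003] [-0.63200767 -0.48517944  1.39912291]
```

View pics/s3.png

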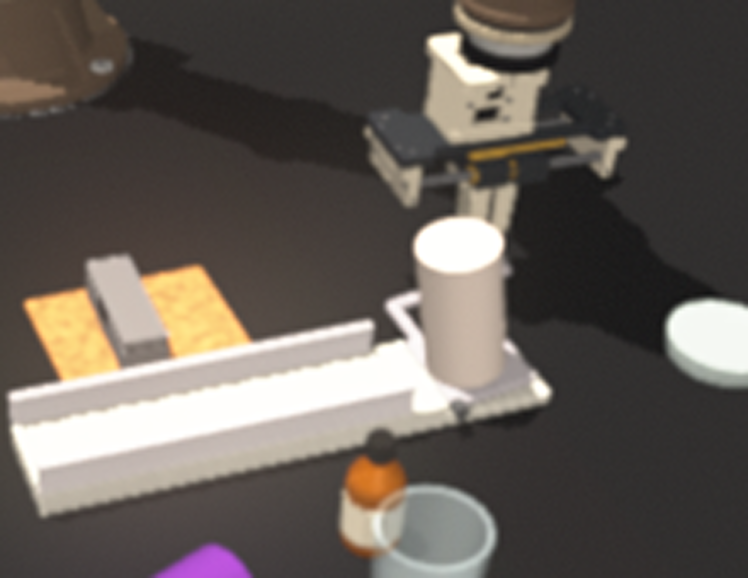

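The jar stands nearly upright, with its closed end up at crop (458,245). About 15 mm of lever travel remains.

Emit:
apply_moves:
  commands:
    - [0,0,0.01,-0.07,0]
    - [0,0,0,-0.06,0]
    - [0,0,0,-0.05,0]
    - [0,0,0,-0.04,0]
    - [0,0,0,0,0]

```text
clock: 19.82
position: [0.4983, 0.2767, 0.0268]
ee_rot: [-0.049, -3.141, 0.0]
force: [0.9, -0.7, 0.7]
width: 0.004
gripper_force: 0.0
```

Emit:
apply_moves:
  commands:
    - [0,0,0,-0.03,0]
    - [0,0,0,0,0]

```text
clock: 20.08
position: [0.4984, 0.2768, 0.0251]
ee_rot: [-0.049, -3.141, 0.0]
force: [0.9, 0.6, 0.4]
width: 0.008
gripper_force: 0.0
```

Emit:
apply_moves:
  commands:
    - [0,0,0,-0.03,0]
    - [0,0,0,0,0]

```text
clock: 20.32
position: [0.4986, 0.277, 0.0241]
ee_rot: [0.049, 3.141, 0.001]
force: [-1.5, -1.5, 9.4]
width: 0.006
gripper_force: 4.7
```

Emit:
apply_moves:
  commands:
    - [0,0,0,-0.03,0]
    - [0,0,0,0,0]

```text
clock: 20.58
position: [0.4987, 0.277, 0.0236]
ee_rot: [0.049, 3.141, 0.002]
force: [-6.8, -3.1, 26.3]
width: 0.004
gripper_force: 13.2
```

The lever is at its stop. I withdraw upward and check.

Emit:
apply_moves:
  commands:
    - [0,0,0,0.1,0]
    - [0,0,0,0.5,0]
    - [0,0,0,0.9,0]
    - [0,-0.3,0,0.9,0]
    - [0,-0.6,0,0.6,0]
    - [0,0,0,0,0]
    - [0,0,0,0,0]

```text
clock: 21.45
position: [0.4445, 0.2768, 0.2013]
ee_rot: [0.048, 3.141, 0.0]
force: [0.1, -0.6, -0.0]
width: 0.001
gripper_force: 0.0
```

```bash
python3 - <<'E'
from h import *
s=observe();print(s['position'],s['force'],s['clock'])
im,d,p=shot("top");W=cloud(d,p);X,Y,Z=np.moveaxis(W,-1,0)
im2,d2,p2=shot("scene");V=cloud(d2,p2)
for n,Q in(("top",W),("scene",V)):
    X,Y,Z=np.moveaxis(Q,-1,0)
    m=(X>.57)&(X<.67)&(Y>.15)&(Y<.25)&(Z>.115)&(Z<.145); q=Q[m]; print(n,"jar top",m.sum(),np.percentile(q,[2,50,98],axis=0))
    A=np.c_[q[:,:2],np.ones(len(q))]; print("tilt",np.linalg.lstsq(A,q[:,2],rcond=None)[0][:2])
    m=(X>.47)&(X<.525)&(Y>.25)&(Y<.31)&(Z>.012)&(Z<.05); q=Q[m]
    if len(q): print("grip",len(q),np.percentile(q,[2,50,98],axis=0))
c=im2[110:280,230:450]
cv2.imwrite("pics/s4.png",cv2.resize(c,None,fx=3.4,fy=3.4,interpolation=cv2.INTER_CUBIC)[...,::-1])
E
```

```text
[0.44448941 0.27683176 0.20128232] [ 0.13903987 -0.63071094 -0.03912782] 21.45
top jar top 435 [[0.59739745 0.17110563 0.12203352]
 [0.62388964 0.19774951 0.13001475]
 [0.65017951 0.22587588 0.13537405]]
tilt [0.03072593 0.01870818]
grip 101 [[0.47662445 0.27125423 0.01517571]
 [0.50147759 0.27796359 0.02232517]
 [0.52357124 0.28536835 0.03050515]]
scene jar top 375 [[0.60136727 0.17191905 0.11605692]
 [0.63421399 0.19581102 0.12861029]
 [0.65601189 0.22396214 0.13159962]]
tilt [-0.11912667  0.05554259]
```

View pics/s4.png

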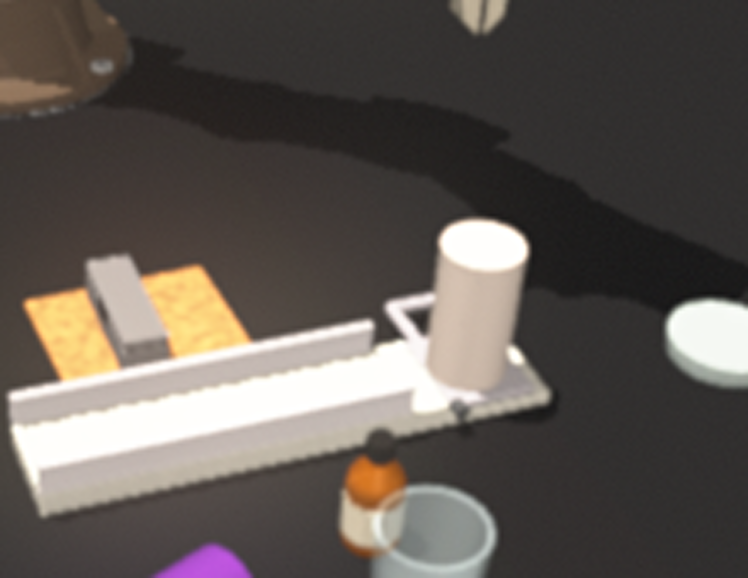

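The jar stands upside down on the upright peg: its top is at 0.130 m, as expected (20 + 110 mm). The grip lies at its stop, the box is flat on the mat, and the gripper touches nothing. I hand it in.

```bash
python3 -c "
from h import *
print(arm.sign_off())"
```

```text
the job is handed in; nothing more can be done
None
```

The job is handed in at about 21 s: the slide box lies flat on the mat, the jar was pushed home and now stands upside down on the upright peg with the lever at its stop, and I did not touch the bystanders.

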